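# Face the owl to the armadillo and pin it

## Robot

A 7-joint arm with a two-finger parallel gripper is mounted at the origin on the work surface. World frame = base frame: x ahead of the robot, y to its left, z up, the work surface at z = 0. Lengths are in m, angles in rad, forces in N, time in s.
With the tool pointing down it reaches from about 0.4 to 0.85 m from the base axis. Payload 10.4 kg.
Tool frame: the origin (TCP) lies at the very end of the fingers, on their centre line; the grasp point (between the pads) lies 19 mm behind it (manip.grip_point_offset is the distance from the TCP to the grasp point, in m); z points along the fingers, y is the line along which they close (so a half turn about z gives the same grasp; the last joint's range is limited). The gripper opens to 85 mm and grips with 20 to 120 N. Pads are 22 mm wide; open, the fingers measure 114 mm over their backs; the gripper's body (76 mm by 85 mm) begins 54 mm behind the grasp point. The pads swing forward as they close: fully open they stand 13 mm farther back than shut.
Start: joints at [-1.298, 0.332, -0.065, 1.46, 0.022, 1.35, -0.088], TCP at [0.182, 0.598, 0.231] pointing down, gripper open.
Joint ranges: [-2.6, 2.6], [-0.5, 2.12], [-1.47, 1.34], [0.16, 2.42], [-1.27, 4.41], [0.06, 2.06], [-2.6, 2.6]. Speed limits (rad/s): [2.22, 2.22, 2.79, 2.79, 3.14, 3.14, 3.14].

## Interface

Orientations are given as a unit quaternion [x, y, z, w].
In Python, from workcell import manip gives the robot as it stands. The module is installed in compiled form; this text tells all that it offers.
- The arm moves only by the tool step_arm, never from a script. Its argument "moves" is a list of rows, each a list of 7 numbers: the closure, from 0 (fully open) to 1 (shut), then the shift along the world's x, y, z in mm, then the turn, a rotation vector about the world's x, y, z in rad. In form: [[grip, tx, ty, tz, ax, ay, az], ...]. A call has 1 to 10 rows; each row is the pose to reach, as a shift and turn from the pose commanded when the call began; what a row does not reach only later rows make up. A row lasts 1/10 s, in which the tool goes at most 50 mm and 8.59 degrees, less where a joint would pass 70% of its speed; a pose out of reach is approached as far as the arm can. A call with a gripper value outside its range is refused whole. The fingers move at their own pace and stop on an object; "grip_force" is the grip in N (left out, the last holds). Time passes only in rows, so rows that repeat a pose let the fingers close. It gives the time, the measured TCP pose, the force, the opening and the grip force at its end, in the units of the state.
- manip.get_obs(): the state, without advancing time (a new reading comes with each control period).
- manip.camera(name): name is "side" or "top"; returns a dict with "image" (480x640x3 uint8, blue, green, red), "K" (3x3 intrinsics, pixels), "rvec" (rotation vector, rad) and "tvec" (3), from world to camera coordinates, as OpenCV has them. Camera axes: x right, y down, z forward; pixel columns grow to the right and rows downward; lengths in m; the calibration is good to about 2 mm. A picture is of the moment at which its call begins. There is no depth.
- manip.hand_in(): hands the job in; it is judged then, once.
The state is a dict: "clock": time; "joint_pos": joint angles; "joint_velocities": joint speeds; "tau": joint torques, N m; "position": TCP position; "ee_rot": TCP orientation; "ft_force": force on the tool from outside, world axes, zero at the start; "torque": the same for the moment, N m; "grip_width": opening from 0.0 (shut) to 1.0 (fully open); "grasp_force": force on a finger pad.
Only numpy, scipy, OpenCV 4.12 (cv2) and the standard library are available. Lean on these libraries where they do the work, as an engineer would, in place of code of your own. Each camera call takes 0.05 s, during which the arm holds its last target. There are 200 camera calls.

## Task

Turn the black owl on its display stand until it looks towards the clay armadillo, with the hole in its tongue over the lock hole on that side. Then take the lock pin from its rest and push it down through the tongue into the board until its head sits on the tongue, so the owl is locked, and let go; leave the armadillo and the two pots where they stand.

Things in the scene. Friction and masses are not known exactly. Their poses are not given: they have to be found in the camera images.
- stand: The fixed wooden base board of the display stand, 180 x 180 x 26 mm, lying on the tiles. Origin: underside, on the owl's turning axis (z up, 75 mm from the board's near edge, 105 mm from its far edge); its x axis points to the middle lock hole. Three vertical lock holes, 12 mm wide, go right through the board 80 mm from the axis, at +60, 0 and -60 degrees from x.
- hole_left (a point): Mouth (in the board's top face, 26 mm above the tiles) of the lock hole at +60 degrees from the board's x axis.
- hole_mid (a point): Mouth of the lock hole at 0 degrees, as above.
- hole_right (a point): Mouth of the lock hole at -60 degrees, as above.
- owl (a joint): Angle (rad) of the turning owl about the stand's vertical axis, positive anticlockwise from above; 0 when the owl faces the middle lock hole, +-1.047 at the others; limits +-2.2. It turns with light friction and stays where it is left.
- owl_head (a point): On the turning axis, mid-height of the black clay owl's head, 111 mm above the tiles; x: the way the owl looks (beak). The owl is fixed on a turning wooden disc 112 mm across, top 38 mm above the tiles. Belly 58 mm across; head an upright drum 46 mm across, sides upright from 96 to 126 mm above the tiles; two ear tufts end at 141 mm; the beak sticks out 8 mm.
- tongue_hole (a point): Centre, in the top face (38 mm above the tiles), of the 12 mm hole through the wooden tongue that sticks out of the disc under the owl's beak. The tongue is 34 mm wide and 10 mm thick, ends 104 mm from the axis; its hole is 80 mm from the axis, like the lock holes, and passes 2 mm above the board.
- pin: The loose lock pin, upright: steel shank 8 mm thick and 30 mm long with a tapered foot, below a wooden round head 18 mm across and 36 mm tall. Origin: tip of the foot; z up through the head. The top of the head is 66 mm above the origin. It starts standing in the pin rest, the head's underside on the rest.
- pin_rest: Fixed dark wooden block, 60 x 60 x 34 mm, with a 12 mm upright through hole in its middle that holds the pin at the start. Origin: centre of its underside.
- armadillo: Burnished brown clay armadillo, loose, about 85 mm long with the tail, 47 mm wide, 52 mm high; stands beyond one of the three lock holes, about 155 mm from the owl's axis. Origin: underside centre; x towards its snout.
- pot_a: Ochre miniature cooking pot, loose, 58 mm across (75 mm over its two loop handles), 42 mm high, standing beyond one of the lock holes. Origin: centre of its underside.
- pot_b: A second pot like pot_a, beyond the remaining lock hole.

How it is judged:
At the end, for the whole second after the job is handed in: Tongue hole within 5.5 mm of the lock hole beside the armadillo; pin through both, foot within 5 mm of that hole's centre and below 13 mm above the tiles (home is 8), lean under 0.2 rad; pin and owl at rest; armadillo and pots within 30 mm of their starts (((horizontal distance between armadillo and hole_left below 0.106 m and horizontal distance between tongue_hole and hole_left below 0.0055 m and horizontal distance between pin and hole_left below 0.005 m) or (horizontal distance between armadillo and hole_mid below 0.106 m and horizontal distance between tongue_hole and hole_mid below 0.0055 m and horizontal distance between pin and hole_mid below 0.005 m) or (horizontal distance between armadillo and hole_right below 0.106 m and horizontal distance between tongue_hole and hole_right below 0.0055 m and horizontal distance between pin and hole_right below 0.005 m)) and z of pin in the frame of stand below 0.013 m and angle between pin's own z axis and vertical below 0.2 rad and linear speed of pin below 0.02 m/s and velocity of joint owl between -0.05 and 0.05 rad/s and distance of each of armadillo, pot_a, pot_b from where it was at the start of the episode below 0.03 m); the robot touches nothing.
It fails at once if the armadillo is shoved more than 30 mm or tipped (distance of armadillo from where it was at the start of the episode above 0.03 m or angle between armadillo's own z axis and vertical above 0.5 rad).
It fails at once if the first pot is shoved more than 30 mm or tipped (distance of pot_a from where it was at the start of the episode above 0.03 m or angle between pot_a's own z axis and vertical above 0.5 rad).
It fails at once if the second pot is shoved more than 30 mm or tipped (distance of pot_b from where it was at the start of the episode above 0.03 m or angle between pot_b's own z axis and vertical above 0.5 rad).
It also fails if it takes over 54 s, if anything falls off the work surface, if the arm or the gripper's body presses on something with over 40 N, if the wrist force passes 120 N, or if a joint passes its speed limit or range.

## Working session

There is one attempt and no reset: what is moved stays moved. The work goes in short steps, Python scripts to look and compute and a tool call to move; the robot and the scene stay as the last step left them, time stands still between calls to the robot, and variables do not carry over. Pictures are saved under pics/ and viewed, at most 10 in all, crops included, and the job is handed in when it is done.

Besides the shell and the picture viewer there is one more tool, called after "Request:" as name([rows], argument=value, ...), one row to a line, values as JSON. step_arm: Moves the arm, as the interface text tells. Its arguments: {"type":"object","properties":{"moves":{"type":"array","items":{"type":"array","items":{"type":"number"}}},"grip_force":{"type":"number"}},"required":["moves"]}

```bash
mkdir -p pics; cat > h.py <<'E'
import numpy as np, cv2
from workcell import manip
def snap(n,f):
    c=manip.camera(n); cv2.imwrite(f'pics/{f}.png',c['image']); np.savez(f'{n}.npz',**c); return c
def ray(c,uv):
    R=cv2.Rodrigues(np.array(c['rvec'],float))[0]; t=np.array(c['tvec'],float).reshape(3)
    p=cv2.undistortPoints(np.array([[uv]],float),np.array(c['K'],float),None).reshape(2)
    return -R.T@t, R.T@np.array([p[0],p[1],1.])
def at(c,uv,z):
    o,d=ray(c,uv); return (o+d*(z-o[2])/d[2]).round(4)
def proj(c,P):
    return cv2.projectPoints(np.array(P,float).reshape(-1,3),np.array(c['rvec'],float),np.array(c['tvec'],float),np.array(c['K'],float),None)[0].reshape(-1,2)
E
python3 - <<'E'
from h import *
for n in('top','side'):
    c=snap(n,n+'0'); print(n,ray(c,(320,240)),c['K'][0])
o=manip.get_obs(); print(o, manip.grip_point_offset)
E
```

```text
top (array([ 0.49806247, -0.01783522,  0.9556187 ]), array([ 5.29802971e-02, -5.24151550e-04, -9.98658547e-01])) [465.89504354   0.         316.95515284]
side (array([ 0.35487886, -0.52769036,  0.48557894]), array([ 0.31398805,  0.76494592, -0.56256043])) [446.22545574   0.         323.42235553]
{'clock': 0.1, 'joint_pos': array([-1.29761105,  0.33283054, -0.06463454,  1.46084187,  0.02158014,
        1.34993366, -0.08851052]), 'joint_velocities': array([-0.00094684, -0.00220621,  0.00082444, -0.00405958, -0.0003784 ,
        0.00100157,  0.00028867]), 'tau': array([ 1.39541848e-03, -6.26753354e+01,  4.92038112e-02, -3.92415404e+01,
        1.64114207e-02,  7.39081297e-03,  5.38723293e-05]), 'position': array([0.18211735, 0.59752188, 0.23058906]), 'ee_rot': array([ 1.47382691e-01,  9.89079323e-01, -6.56306340e-04, -6.64006799e-05]), 'ft_force': array([ 0.01184987, -0.0067018 ,  0.05602852]), 'torque': array([0.0276481 , 0.01084045, 0.05014712]), 'grasp_force': 0.0, 'grip_width': 1.0015532055462533} 0.0187
```

View pics/top0.png

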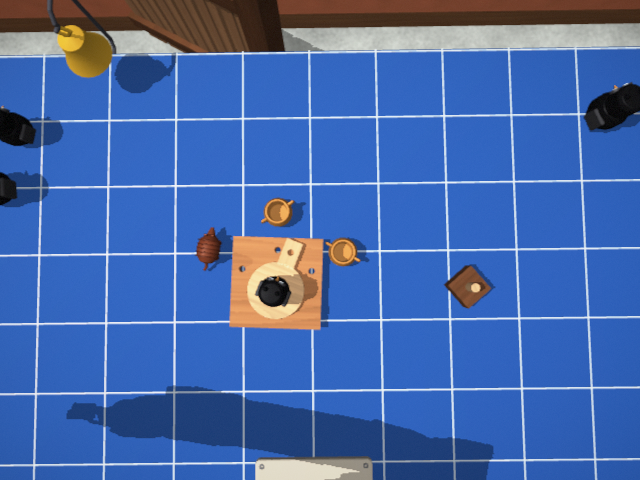

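View pics/side0.png

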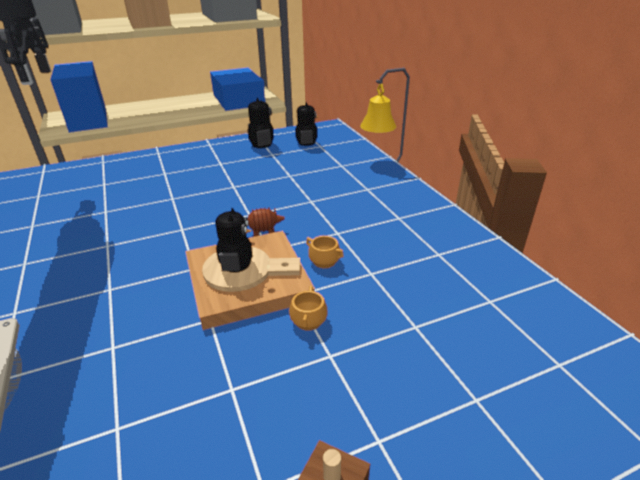

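The top view shows the armadillo at (208,248), beside the left hole at (241,268). The tongue hole is near (290,252) and the pin head near (476,288). Next I'll enlarge the board and the rest for accurate pixels.

```bash
python3 - <<'E'
from h import *
i=cv2.imread('pics/top0.png')
a=cv2.resize(i[225:340,190:360],None,fx=4,fy=4,interpolation=cv2.INTER_CUBIC)
b=cv2.resize(i[255:320,435:505],None,fx=4,fy=4,interpolation=cv2.INTER_CUBIC)[:, :120*4]
w=np.zeros((460,680,3),np.uint8);w[:]=a
s=cv2.imread('pics/side0.png')
d=cv2.resize(s[435:480,290:380],None,fx=4,fy=4,interpolation=cv2.INTER_CUBIC)
o=np.zeros((460+0,800,3),np.uint8); o[:,:680]=a
o2=np.zeros((600,800,3),np.uint8); o2[:460,:680]=a
cv2.imwrite('pics/crop1.png',a)
e=np.zeros((440,360,3),np.uint8); e[:260,:280]=b; e[260:440,:360]=d
cv2.imwrite('pics/crop2.png',e)
E
```

```text
(no output)
```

View pics/crop1.png

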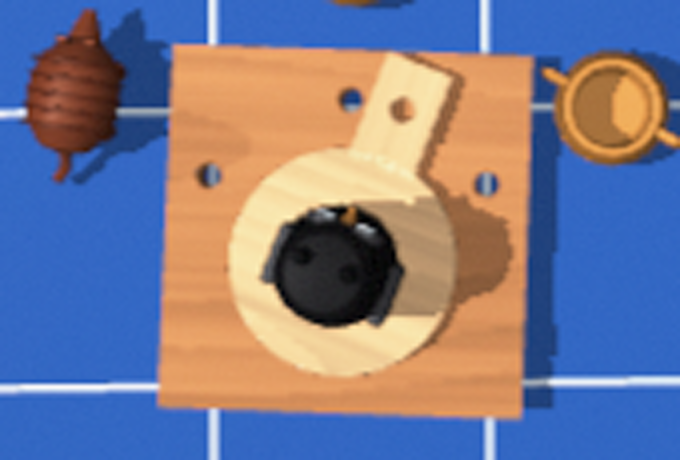

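View pics/crop2.png

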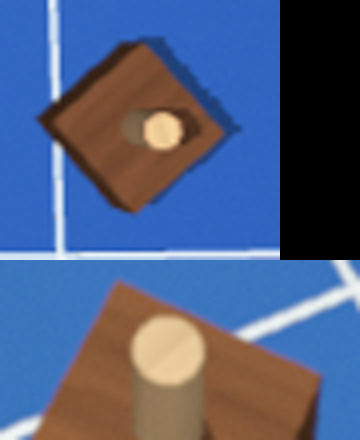

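The enlarged crops give the board corners, three lock holes, the tongue hole (403,109) and the pin-head top in both views. I'll fit the board's pose from these.

```bash
python3 - <<'E'
from h import *
from scipy.optimize import least_squares
c=dict(np.load('top.npz')); s=dict(np.load('side.npz'))
f=lambda p:(np.array(p,float)+.5)/4-.5+np.array([190,225])
px=f([(173,44),(533,57),(522,418),(158,406),(208,175),(350,99),(486,184)])
a=np.pi/3
L=np.array([(.105,.09),(.105,-.09),(-.075,-.09),(-.075,.09),(.08*np.cos(a),.08*np.sin(a)),(.08,0),(.08*np.cos(a),-.08*np.sin(a))])
def W(v):
    R=np.array([[np.cos(v[2]),-np.sin(v[2])],[np.sin(v[2]),np.cos(v[2])]])
    return np.c_[L@R.T+v[:2],np.full(7,.026)]
r=least_squares(lambda v:(proj(c,W(v))-px).ravel(),[.45,.07,0])
print(r.x,(proj(c,W(r.x))-px).round(2).tolist()); w=W(r.x); print('holes',w[4:])
t=at(c,f((403,109)),.038)
print('tongue',t,np.hypot(*(t[:2]-r.x[:2])),'ang',np.arctan2(*(t[:2]-r.x[:2])[::-1])-r.x[2])
print('armad',at(c,f((72,100)),.03),'potb',at(c,f((610,108)),.042),'pota',at(c,(278,212),.042))
pt=(np.array([163,131])+.5)/4-.5+[435,255]; ps=(np.array([168,90])+.5)/4-.5+[290,435]
print('pin',at(c,pt,.07),at(s,ps,.07))
rt=lambda p:at(c,(np.array(p)+.5)/4-.5+[435,255],.034)
for q in[(147,40),(225,130),(133,212),(48,120)]:print('rest',rt(q))
rs=lambda p:at(s,(np.array(p)+.5)/4-.5+[290,435],.034)
for q in [(118,20),(320,116)]: print('rest s',rs(q))
print('side proj of holes',proj(s,w[4:]).round(1).tolist(), 'axis z',proj(s,[[*r.x[:2],.141]]))
E
```

```text
[ 0.44968745  0.07076142 -0.04463619] [[-0.02, -0.07], [-0.14, -0.5], [-0.22, 0.22], [-0.18, 0.21], [0.2, 0.04], [0.17, 0.08], [0.19, 0.01]]
holes [[ 4.92739066e-01  1.38189588e-01  2.60000000e-02]
 [ 5.29607766e-01  6.71917077e-02  2.60000000e-02]
 [ 4.86556148e-01 -2.36462980e-04  2.60000000e-02]]
tongue [0.5241 0.0403 0.038 ] 0.08040600597645375 ang -0.3439118115748485
armad [0.5309 0.2055 0.03  ] potb [ 0.5231 -0.0614  0.042 ] pota [0.6029 0.0638 0.042 ]
pin [ 0.4516 -0.3103  0.07  ] [ 0.4519 -0.3116  0.07  ]
rest [ 0.4944 -0.3159  0.034 ]
rest [ 0.4499 -0.3526  0.034 ]
rest [ 0.4105 -0.3062  0.034 ]
rest [ 0.4558 -0.266   0.034 ]
rest s [ 0.4559 -0.2693  0.034 ]
rest s [ 0.4936 -0.315   0.034 ]
side proj of holes [[251.0, 243.4], [283.0, 259.9], [271.1, 289.9]] axis z [[227.87499525 210.83498196]]
```

Everything fits: the tongue hole is 80.4 mm from the axis and the pin agrees to about 1 mm between the two views. The owl sits at -0.344, so it has to turn +1.391 rad. I'll grip the head across the beak direction, with tool y at -1.959 rad in the world. First I move above the owl.

Request:
step_arm([
  [0, 134, -264, 10, 0, 0, -1.3],
  [0, 134, -264, 10, 0, 0, -1.3],
  [0, 134, -264, 10, 0, 0, -1.3],
  [0, 134, -264, 10, 0, 0, -1.3],
  [0, 134, -264, 10, 0, 0, -1.3],
  [0, 134, -264, 10, 0, 0, -1.3],
  [0, 134, -264, 10, 0, 0, -1.3],
  [0, 134, -264, 10, 0, 0, -1.3],
  [0, 134, -264, 10, 0, 0, -1.3],
  [0, 134, -264, 10, 0, 0, -1.3],
], grip_force=30)

```text
clock: 1.1
position: [0.3161, 0.3336, 0.2411]
ee_rot: [0.717, 0.698, -0.0, 0.0]
ft_force: [0.1, -0.1, -0.0]
grip_width: 1.0
grasp_force: 0.0
```

Request:
step_arm([
  [0, 134, -263, 0, 0, 0, -1.3],
  [0, 134, -263, 0, 0, 0, -1.3],
  [0, 134, -263, 0, 0, 0, -1.3],
  [0, 134, -263, 0, 0, 0, -1.3],
  [0, 134, -263, 0, 0, 0, -1.3],
  [0, 134, -263, 0, 0, 0, -1.3],
  [0, 134, -263, 0, 0, 0, -1.3],
  [0, 134, -263, 0, 0, 0, -1.3],
  [0, 134, -263, 0, 0, 0, -1.3],
  [0, 134, -263, 0, 0, 0, -1.3],
])

```text
clock: 2.1
position: [0.4501, 0.0708, 0.2412]
ee_rot: [0.992, 0.123, -0.0, 0.0]
ft_force: [-0.7, -1.3, 1.0]
grip_width: 1.0
grasp_force: 0.0
```

Request:
step_arm([
  [0, 0, 0, 0, 0, 0, -0.635],
  [0, 0, 0, 0, 0, 0, -0.635],
  [0, 0, 0, 0, 0, 0, -0.635],
  [0, 0, 0, 0, 0, 0, -0.635],
  [0, 0, 0, 0, 0, 0, -0.635],
  [0, 0, 0, 0, 0, 0, -0.635],
  [0, 0, 0, 0, 0, 0, -0.635],
])

```text
clock: 2.8
position: [0.4501, 0.0709, 0.2413]
ee_rot: [0.982, -0.191, -0.0, 0.0]
ft_force: [-0.1, -0.5, 0.2]
grip_width: 1.002
grasp_force: 0.0
```

```bash
cat >> h.py <<'E'
from scipy.spatial.transform import Rotation as Ro
def st():
    o=manip.get_obs(); R=Ro.from_quat(o['ee_rot']).as_matrix()
    print('t',round(o['clock'],2),'p',(o['position']*1000).round(1),'yaw',np.arctan2(R[1,1],R[0,1]).round(3),'z',R[:,2].round(3),'w',round(o['grip_width'],3),'gf',round(o['grasp_force'],1),'f',o['ft_force'].round(1),'j',o['joint_pos'].round(2))
E
python3 -c "from h import *; st()"
```

```text
t 2.8 p [450.1  70.9 241.3] yaw -1.955 z [-0. -0. -1.] w 1.002 gf 0.0 f [-0.1 -0.5  0.2] j [-0.69 -0.08  0.42  1.89  0.03  1.32 -2.24]
```

Request:
step_arm([
  [0, 0, 0, -50, 0, 0, 0],
  [0, 0, 0, -100, 0, 0, 0],
  [0, 0, 0, -125, 0, 0, 0],
  [0, 0, 0, -143, 0, 0, 0],
  [0, 0, 0, -143, 0, 0, 0],
])

```text
clock: 3.3
position: [0.4486, 0.0704, 0.0962]
ee_rot: [0.981, -0.192, -0.002, 0.001]
ft_force: [-0.2, 0.1, -0.2]
grip_width: 1.002
grasp_force: 0.0
```

Request:
step_arm([
  [1, 0, 0, 0, 0, 0, 0],
  [1, 0, 0, 0, 0, 0, 0],
  [1, 0, 0, 0, 0, 0, 0],
  [1, 0, 0, 0, 0, 0, 0],
  [1, 0, 0, 0, 0, 0, 0],
  [1, 0, 0, 0, 0, 0, 0],
  [1, 0, 0, 0, 0, 0, 0],
  [1, 0, 0, 0, 0, 0, 0],
], grip_force=30)

```text
clock: 4.1
position: [0.4506, 0.0699, 0.0997]
ee_rot: [0.981, -0.194, 0.0, 0.0]
ft_force: [-5.7, -4.7, 12.0]
grip_width: 0.523
grasp_force: 29.9
```

Request:
step_arm([
  [1, 0, 0, 1, 0, 0, 0.07],
  [1, 0, 0, 1, 0, 0, 0.14],
  [1, 0, 0, 1, 0, 0, 0.21],
  [1, 0, 0, 1, 0, 0, 0.28],
  [1, 0, 0, 1, 0, 0, 0.35],
  [1, 0, 0, 1, 0, 0, 0.42],
  [1, 0, 0, 1, 0, 0, 0.49],
  [1, 0, 0, 1, 0, 0, 0.56],
  [1, 0, 0, 1, 0, 0, 0.63],
  [1, 0, 0, 1, 0, 0, 0.7],
])

```text
clock: 5.1
position: [0.4505, 0.0709, 0.0999]
ee_rot: [0.988, 0.156, 0.001, -0.0]
ft_force: [1.3, 0.1, -4.2]
grip_width: 0.525
grasp_force: 33.3
```

Request:
step_arm([
  [1, 0, 0, 0, 0, 0, 0.07],
  [1, 0, 0, 0, 0, 0, 0.14],
  [1, 0, 0, 0, 0, 0, 0.21],
  [1, 0, 0, 0, 0, 0, 0.28],
  [1, 0, 0, 0, 0, 0, 0.35],
  [1, 0, 0, 0, 0, 0, 0.42],
  [1, 0, 0, 0, 0, 0, 0.49],
  [1, 0, 0, 0, 0, 0, 0.56],
  [1, 0, 0, 0, 0, 0, 0.63],
  [1, 0, 0, 0, 0, 0, 0.69],
])

```text
clock: 6.1
position: [0.4499, 0.0717, 0.0998]
ee_rot: [0.876, 0.481, 0.0, -0.0]
ft_force: [-2.7, 3.2, -1.9]
grip_width: 0.523
grasp_force: 33.5
```

Request:
step_arm([
  [1, 0, 0, 0, 0, 0, 0],
  [1, 0, 0, 0, 0, 0, 0],
  [1, 0, 0, 0, 0, 0, 0],
])

```text
clock: 6.4
position: [0.45, 0.0717, 0.0998]
ee_rot: [0.878, 0.479, 0.0, -0.0]
ft_force: [-5.0, 4.2, 2.0]
grip_width: 0.521
grasp_force: 33.8
```

```bash
python3 - <<'E'
from h import *
st()
a=snap('top','top1')['image']; b=snap('side','side1')['image']
cv2.imwrite('pics/crop3.png',np.hstack([cv2.resize(a[225:340,190:290],None,fx=4,fy=4,interpolation=3),cv2.resize(b[200:315,190:290],None,fx=4,fy=4,interpolation=3)]))
E
```

```text
t 6.4 p [450.   71.7  99.8] yaw -0.571 z [-0.     0.001 -1.   ] w 0.521 gf 33.8 f [-5.   4.2  2. ] j [-0.61  0.08  0.37  2.06 -0.04  1.   -0.79]
```

View pics/crop3.png

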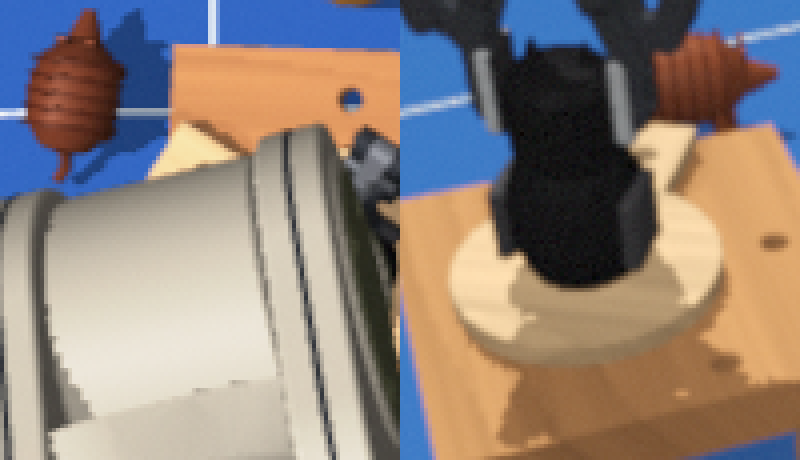

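The side view shows the tongue now over the far-left lock hole, with its hole near pixel (252,238). I'll release, rise and move over the pin, then measure the tongue hole from above.

Request:
step_arm([
  [0, 0, 0, 0, 0, 0, 0],
  [0, 0, 0, 0, 0, 0, 0],
  [0, 0, 0, 0, 0, 0, 0],
  [0, 0, 0, 0, 0, 0, 0],
  [0, 0, 0, 0, 0, 0, 0],
  [0, 0, 0, 40, 0, 0, 0],
  [0, 0, 0, 90, 0, 0, 0],
  [0, 0, 0, 125, 0, 0, 0],
  [0, 1, -35, 125, 0, 0, 0],
  [0, 1, -85, 125, 0, 0, 0],
])

```text
clock: 7.5
position: [0.452, -0.013, 0.2255]
ee_rot: [0.876, 0.482, 0.001, 0.0]
ft_force: [2.0, -0.7, 0.2]
grip_width: 1.002
grasp_force: 0.0
```

Request:
step_arm([
  [0, 1, -298, -45, 0, 0, 0],
  [0, 1, -298, -45, 0, 0, 0],
  [0, 1, -298, -45, 0, 0, 0],
  [0, 1, -298, -45, 0, 0, 0],
  [0, 1, -298, -45, 0, 0, 0],
  [0, 1, -298, -45, 0, 0, 0],
  [0, 1, -298, -45, 0, 0, 0],
  [0, 1, -298, -45, 0, 0, 0],
  [0, 1, -298, -45, 0, 0, 0],
])

```text
clock: 8.4
position: [0.4525, -0.3111, 0.1793]
ee_rot: [0.877, 0.48, 0.0, -0.0]
ft_force: [0.3, 0.1, -0.2]
grip_width: 0.998
grasp_force: 0.0
```

```bash
python3 - <<'E'
from h import *
st()
a=snap('top','top2')['image']; b=snap('side','side2')['image']
cv2.imwrite('pics/crop4.png',np.hstack([cv2.resize(a[225:315,190:290],None,fx=4,fy=4,interpolation=2),np.vstack([cv2.resize(b[220:265,210:310],None,fx=4,fy=4,interpolation=2),cv2.resize(b[390:480,270:470],None,fx=2,fy=2)])]))
E
```

```text
t 8.4 p [ 452.5 -311.1  179.3] yaw -0.569 z [-0.     0.001 -1.   ] w 0.998 gf 0.0 f [ 0.3  0.1 -0.2] j [-0.17  0.25  0.8   1.77 -0.19  1.21  0.11]
```

View pics/crop4.png

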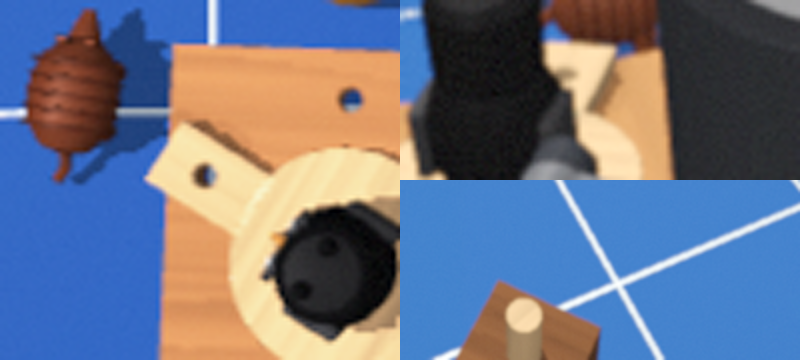

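The tongue now points at the armadillo, which hasn't moved. The tongue hole is at crop pixel (204,175).

```bash
python3 - <<'E'
from h import *
c=dict(np.load('top.npz'))
t=at(c,(np.array([204,175.3])+.5)/4-.5+[190,225],.038)
h=np.array([.4927,.1382]); ax=np.array([.4497,.0708]); d=t[:2]-ax
print(t,(t[:2]-h)*1000,np.hypot(*d),np.arctan2(d[1],d[0])+.0446)
i=c['image'][225:315,190:290]; g=cv2.resize(i,None,fx=8,fy=8,interpolation=2)
print(i[40:49,46:56].astype(int).sum(2))
E
```

```text
[0.4928 0.1385 0.038 ] [0.1 0.3] 0.08025521789890053 1.0484759777752466
[[643 646 647 627 577 551 607 645 654 655]
 [635 641 589 451 328 295 446 602 644 650]
 [638 619 494 266 171 190 376 548 629 644]
 [646 572 374 197 152 207 383 461 579 642]
 [644 595 404 186 153 211 385 470 578 641]
 [645 609 452 252 174 186 374 528 611 641]
 [640 638 582 451 314 286 414 561 619 633]
 [639 641 633 622 588 572 601 626 629 630]
 [635 638 639 640 638 639 643 644 643 637]]
```

Request:
step_arm([
  [0.3, 0, 0, -50, 0, 0, 0],
  [0.3, 0, 0, -90, 0, 0, 0],
  [0.3, 0, 0, -120, 0, 0, 0],
  [0.3, 0, 0, -137, 0, 0, 0],
  [0.3, 0, 0, -137, 0, 0, 0],
  [0.3, 0, 0, -137, 0, 0, 0],
])

```text
clock: 9.1
position: [0.4528, -0.3116, 0.0432]
ee_rot: [0.877, 0.48, 0.0, 0.0]
ft_force: [0.9, -0.1, 0.9]
grip_width: 0.697
grasp_force: 0.0
```

Request:
step_arm([
  [1, 0, 0, 0, 0, 0, 0],
  [1, 0, 0, 0, 0, 0, 0],
  [1, 0, 0, 0, 0, 0, 0],
  [1, 0, 0, 0, 0, 0, 0],
  [1, 0, 0, 0, 0, 0, 0],
  [1, 0, 0, 0, 0, 0, 0],
  [1, 0, 0, 0, 0, 0, 0],
  [1, 0, 0, 0, 0, 0, 0],
], grip_force=40)

```text
clock: 9.9
position: [0.4528, -0.3122, 0.0433]
ee_rot: [0.877, 0.48, 0.001, 0.0]
ft_force: [-1.3, 1.6, 7.4]
grip_width: 0.194
grasp_force: 38.8
```

The tongue hole is within 0.4 mm of the lock hole (angle 1.048) and the pin is gripped. I'll lift it, carry it over the owl to the hole and check the fit before inserting.

Request:
step_arm([
  [1, 0, 0, 20, 0, 0, 0],
  [1, 0, 0, 50, 0, 0, 0],
  [1, 0, 0, 100, 0, 0, 0],
  [1, 0, 0, 150, 0, 0, 0],
  [1, 3, 30, 160, 0, 0, 0],
  [1, 6, 70, 160, 0, 0, 0],
  [1, 10, 110, 160, 0, 0, 0],
  [1, 14, 150, 160, 0, 0, 0],
  [1, 17, 190, 160, 0, 0, 0],
  [1, 20, 230, 160, 0, 0, 0],
])

```text
clock: 10.9
position: [0.472, -0.0806, 0.2028]
ee_rot: [0.877, 0.48, 0.001, 0.0]
ft_force: [0.3, 0.1, 0.1]
grip_width: 0.192
grasp_force: 39.2
```

Request:
step_arm([
  [1, 6, 40, 0, 0, 0, 0],
  [1, 10, 80, 0, 0, 0, 0],
  [1, 14, 120, 0, 0, 0, 0],
  [1, 17, 160, 0, 0, 0, 0],
  [1, 20, 195, 0, 0, 0, 0],
  [1, 20, 215, -20, 0, 0, 0],
  [1, 20, 221, -60, 0, 0, 0],
  [1, 20, 221, -100, 0, 0, 0],
  [1, 20, 221, -100, 0, 0, 0],
  [1, 20, 221, -100, 0, 0, 0],
])

```text
clock: 11.9
position: [0.4923, 0.1385, 0.1032]
ee_rot: [0.878, 0.479, -0.0, 0.0]
ft_force: [0.6, -1.3, 0.5]
grip_width: 0.193
grasp_force: 39.2
```

```bash
python3 - <<'E'
from h import *
st()
a=snap('top','top3')['image']; c=snap('side','side3');b=c['image']
cv2.imwrite('pics/crop5.png',cv2.resize(b[140:270,200:340],None,fx=4,fy=4,interpolation=2))
# predicted pin foot & head if pin is on TCP axis, foot 38 mm below TCP
p=manip.get_obs()['position']
for q in ([*p[:2],p[2]-.0393],[*p[:2],p[2]-.0093],[.4928,.1383,.038]): print(((proj(c,q)[0]-[200,140]+.5)*4-.5).round(1))
E
```

```text
t 11.9 p [492.3 138.5 103.2] yaw -0.571 z [-0.    -0.001 -1.   ] w 0.193 gf 39.2 f [ 0.6 -1.3  0.5] j [-0.75  0.2   0.43  1.93 -0.1   1.03 -0.85]
[197.8 340.3]
[190.5 281.5]
[202.9 392.9]
```

View pics/crop5.png

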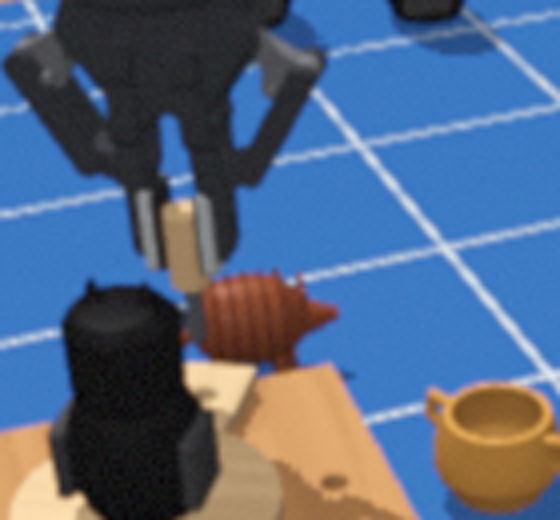

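The pin hangs upright. Its foot near (196,343) and the tongue hole near (205,392) match the predicted (198,340) and (203,393). I'll insert it slowly.

Request:
step_arm([
  [1, 0, 0, -12, 0, 0, 0],
  [1, 0, 0, -20, 0, 0, 0],
  [1, 0, 0, -24, 0, 0, 0],
  [1, 0, 0, -28, 0, 0, 0],
  [1, 0, 0, -32, 0, 0, 0],
  [1, 0, 0, -36, 0, 0, 0],
  [1, 0, 0, -36, 0, 0, 0],
])

```text
clock: 12.7
position: [0.4919, 0.1387, 0.0658]
ee_rot: [0.877, 0.48, -0.0, 0.0]
ft_force: [0.6, 0.2, -0.2]
grip_width: 0.196
grasp_force: 39.2
```

Request:
step_arm([
  [1, 0.5, -0.3, -4, 0, 0, 0],
  [1, 0.5, -0.3, -8, 0, 0, 0],
  [1, 0.5, -0.3, -12, 0, 0, 0],
  [1, 0.5, -0.3, -15, 0, 0, 0],
  [1, 0.5, -0.3, -17, 0, 0, 0],
  [1, 0.5, -0.3, -18, 0, 0, 0],
  [1, 0.5, -0.3, -18, 0, 0, 0],
])

```text
clock: 13.4
position: [0.4926, 0.1385, 0.0482]
ee_rot: [0.877, 0.48, -0.0, 0.0]
ft_force: [1.5, 0.6, -0.9]
grip_width: 0.194
grasp_force: 39.2
```

Request:
step_arm([
  [1, 0, 0, -1, 0, 0, 0],
  [1, 0, 0, -2, 0, 0, 0],
  [1, 0, 0, -2, 0, 0, 0],
])

```text
clock: 13.7
position: [0.4934, 0.1384, 0.0472]
ee_rot: [0.877, 0.48, 0.001, 0.0]
ft_force: [-1.4, -1.6, 8.2]
grip_width: 0.196
grasp_force: 40.1
```

The head seated at TCP z 47 mm, as predicted, with 8 N of contact. I'll let go and back away.

Request:
step_arm([
  [0.5, 0, 0, 0, 0, 0, 0],
  [0.5, 0, 0, 0, 0, 0, 0],
  [0.5, 0, 0, 0, 0, 0, 0],
  [0.5, 0, 0, 0, 0, 0, 0],
  [0.5, 0, 0, 20, 0, 0, 0],
  [0.5, 0, 0, 50, 0, 0, 0],
  [0.5, 0, 0, 100, 0, 0, 0],
  [0.5, 0, 0, 150, 0, 0, 0],
  [0.5, 0, 40, 150, 0, 0, 0],
  [0.5, 0, 80, 150, 0, 0, 0],
])

```text
clock: 14.7
position: [0.4937, 0.2193, 0.1985]
ee_rot: [0.878, 0.479, 0.002, -0.0]
ft_force: [0.4, 0.5, -0.4]
grip_width: 0.498
grasp_force: 0.0
```

Request:
step_arm([
  [0.5, -60, 120, 0, 0, 0, 0],
  [0.5, -60, 120, 0, 0, 0, 0],
  [0.5, -60, 120, 0, 0, 0, 0],
  [0.5, -60, 120, 0, 0, 0, 0],
  [0.5, -60, 120, 0, 0, 0, 0],
])

```text
clock: 15.2
position: [0.4323, 0.3389, 0.1961]
ee_rot: [0.877, 0.48, -0.0, 0.0]
ft_force: [1.2, -0.8, -0.1]
grip_width: 0.502
grasp_force: 0.0
```

```bash
python3 - <<'E'
from h import *
st()
a=snap('top','top4')['image']; c=snap('side','side4');b=c['image']
cv2.imwrite('pics/crop6.png',np.hstack([cv2.resize(a[190:315,190:290],None,fx=4,fy=4,interpolation=2),cv2.resize(b[190:315,210:310],None,fx=4,fy=4,interpolation=2)]))
c=dict(np.load('top.npz')); print('pin top expected', ((proj(c,[.4928,.1383,.074])[0]-[190,190]+.5)*4-.5).round(1))
E
```

```text
t 15.2 p [432.3 338.9 196.1] yaw -0.568 z [-0.    -0.001 -1.   ] w 0.502 gf 0.0 f [ 1.2 -0.8 -0.1] j [-1.    0.19  0.29  1.73 -0.06  1.24 -1.27]
pin top expected [191.5 315.8]
```

View pics/crop6.png

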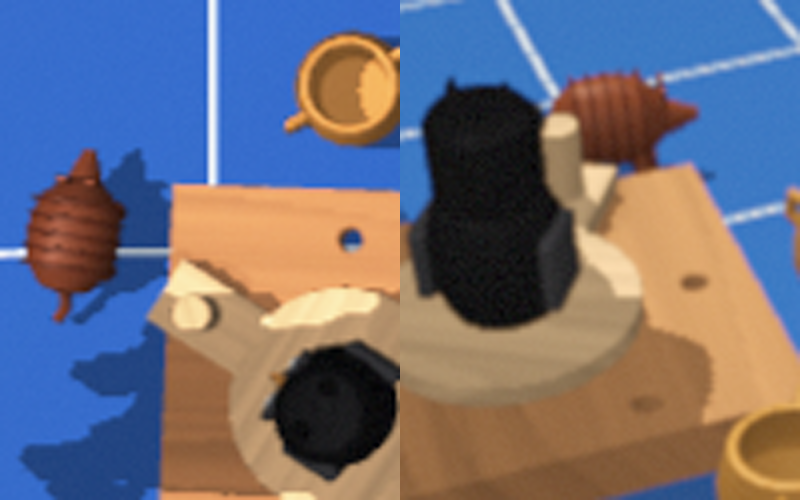

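The pin head sits upright on the tongue at (192,313), where (191.5,316) was expected. The armadillo and pots are where they started and the arm is clear, so I'm handing in.

```bash
python3 -c "from h import *; print(manip.hand_in())"
```

```text
the job is handed in; nothing more can be done
None
```

The owl now faces the armadillo and is locked there, with the pin's head seated on the tongue and the gripper clear; the armadillo and pots look unmoved, and I handed the job in at about 15 s, though the hand-in gave no verdict.

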